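# Four bench tools back onto their shadow pads

## Robot

A 7-joint arm with a two-finger parallel gripper is mounted at the origin on a cart in front of the work surface, level with it; the furniture and walls round the work are solid. World frame = base frame: x ahead of the robot, y to its left, z up, the work surface at z = 0. Lengths are in mm, angles in rad, forces in N, time in s.
With the tool pointing down it reaches from about 350 to 900 mm from the base axis. Payload 8.1 kg.
Tool frame: the origin (TCP) lies at the very end of the fingers, on their centre line; the grasp point (between the pads) lies 19 mm behind it; z points along the fingers, y is the direction in which the jaws open and shut (so a half turn about z gives the same grasp; the last joint's range is limited). The gripper opens to 85 mm and grips with 20 to 120 N. Pads are 22 mm wide; open, the fingers measure 114 mm over their backs; the gripper's body (76 mm by 85 mm) begins 54 mm behind the grasp point. The pads swing forward as they close: fully open they stand 13 mm farther back than shut.
Start: joints at [-0.103, 0.434, 0.025, 1.573, -0.012, 1.134, -0.075], TCP at [625.014, -0.027, 200.423] pointing down, gripper open.
Joint ranges: [-2.62, 2.62], [-0.44, 2.09], [-1.27, 1.32], [0.08, 2.57], [-1.32, 4.46], [0.12, 2], [-2.74, 2.74]. Speed limits (rad/s): [2.22, 2.22, 3.01, 3.01, 3.14, 3.14, 3.14].

## Interface

Orientations are given as a unit quaternion [x, y, z, w].
In Python, from workcell import sensors, camera, calibration, manip gives the robot as it stands.
- The arm moves only by the shell command python3 -m inch 'ROWS' [OPENING]. ROWS is JSON, a list of rows, each an object of numbers: "tx", "ty", "tz": the shift along the tool's x, y, z in m; "spin": the turn about the tool's z in degrees. In form: [{"tx": .., "ty": .., "tz": .., "spin": ..}, ...]. A call has 1 to 12 rows; each row shifts and turns the commanded pose from where the row before left it, along the tool's axes as they then stand; what a row does not reach is not made up. A row lasts 1/12 s, in which the tool goes at most 41.7 mm and 7.16 degrees, less where a joint would pass 70% of its speed; a pose out of reach is approached as far as the arm can. A call is refused whole if a number of a shift passes 0.0417 or a number of a turn 7.16, either way. A call with a gripper value outside its range is refused whole. OPENING is the closure, from 0 (fully open) to 1 (shut), set as the call begins (- or left out, the last holds). The fingers move at their own pace and stop on an object; the grip force is fixed at half the most. Time passes only in rows, so rows that do not move let the fingers close. It gives the time, the measured TCP pose, the force and the opening at its end, in the units of the state.
- sensors.sense(): the state, without advancing time (a new reading comes with each control period).
- camera(name): name is "scene" or "side" or "wrist"; returns (picture, depth): 420x560x3 uint8, blue, green, red; 420x560 float32, mm along the optical axis (not along the pixel's ray), 0 where there is no reading.
- calibration(name): a dict with "camera_matrix" (3x3 intrinsics, pixels), "pose" (4x4, takes a point from camera to world coordinates). Camera axes: x right, y up, looking along -z (the intrinsics and any distortion apply to the point x, -y, -z); pixel columns grow to the right and rows downward; lengths in mm; the calibration is good to about 2 mm. The wrist camera is an equidistant fisheye: a pixel r from the principal point sees the ray r / f radians off the axis. A picture is of the moment at which its call begins: read the wrist's pose just before it. calibration takes no time and is no camera call; for the wrist camera it gives the pose at the moment of the call.
- manip.hand_in(): hands the job in, once; it reports no verdict.
The state is a dict: "clock": time; "joints": joint angles; "joint_vel": joint speeds; "tau": joint torques, N m; "position": TCP position; "orientation": TCP orientation; "force": force on the tool from outside, world axes, zero at the start; "wrist_torque": the same for the moment, N m; "grip_width": finger opening in mm.
Only numpy, scipy, OpenCV 4.12 (cv2) and the standard library are available. Lean on these libraries where they do the work, as an engineer would, in place of code of your own. Each camera call takes 0.05 s, during which the arm holds its last target. There are 200 camera calls.

## Task

Tidy the desk: put the hex keys, the yellow-handled side cutters, the screwdriver and the solder spool each back on the black pad that shows its white outline. Lay each tool so that it covers its outline and points the same way as it (handle on handle), with the spool standing upright, and do not shift or knock over the drinking glass or the thermometer.

Things in the scene. Friction and masses are not known exactly. Their poses are not given: they have to be found in the camera images.
- hex_keys_mid (a point): Folding set of hex keys in a red bar-shaped holder lying on the desk, 24 (x) x 96 (y, long axis) x 22 (z) mm. The point is its centre, 10 mm above the surface it lies on. Grasp it across the 24 mm width. Both ends count as alike.
- side_cutters_mid (a point): Small side cutters (not the larger red pliers that lie on the papers and are fixed there) lying flat, yellow dipped handles and grey jaws, 55 (x) x 127 (y, long axis) x 13 (z) mm; y points from the jaws to the handle ends. The point is midway between the two handles, 25 mm from mid-length toward the handle ends and 6.5 mm above the surface; grasp across both handles here, about 50 mm wide.
- driver_clear_mid (a point): Short screwdriver lying down, orange handle 22 mm thick and 55 mm long, thin steel shaft 60 mm long, 118 mm in all; y points from the shaft's tip to the handle's end. The point is the centre of the handle, on the driver's axis 10 mm above the surface and 31 mm from mid-length; grasp across the handle here.
- solder_spool_mid (a point): Spool of solder wire standing upright on its flange: black round flanges 55 mm in diameter, silvery winding, body 50 mm high (a thin wire end sticks up to 65 mm). The point is on its axis 25 mm above the surface; z is its upright axis. Grasp it across the flanges.
- pad_hex_top (a point): Flat fixed pad of black rubber, 72 x 140 mm and 4 mm thick, with a white inlay flush in its top (nothing stands up) in the outline of the hex keys: a plain bar 26 x 98 mm with rounded corners, along y. The point is the centre of the pad's top face, 4 mm above the desk; x runs across the pad, y along its length, z up. Its tool belongs with the tool's point at x 0, y 0 of this frame, long axes parallel, either way round.
- pad_side_top (a point): Flat fixed pad of black rubber, 72 x 140 mm and 4 mm thick, with a white inlay flush in its top (nothing stands up) in the outline of the side cutters: two handles spreading toward +y and short jaws toward -y. The point is the centre of the pad's top face, 4 mm above the desk; x runs across the pad, y along its length, z up. Its tool belongs with the tool's point at x 0, y +25 mm of this frame, both y axes pointing the same way.
- pad_driver_top (a point): Flat fixed pad of black rubber, 72 x 140 mm and 4 mm thick, with a white inlay flush in its top (nothing stands up) in the outline of the screwdriver: a fat handle toward +y and a thin shaft toward -y. The point is the centre of the pad's top face, 4 mm above the desk; x runs across the pad, y along its length, z up. Its tool belongs with the tool's point at x 0, y +31 mm of this frame, both y axes pointing the same way.
- pad_solder_top (a point): Flat fixed pad of black rubber, 72 x 140 mm and 4 mm thick, with a white inlay flush in its top (nothing stands up) in the outline of the solder spool: a disc 58 mm in diameter. The point is the centre of the pad's top face, 4 mm above the desk; x runs across the pad, y along its length, z up. Its tool belongs with the tool's point at x 0, y 0 of this frame, standing upright at any yaw.
- tumbler: Bystander: empty clear drinking glass, 81 mm in diameter and 93 mm tall, standing on a square wooden coaster (100 x 100 mm, 8 mm thick, fixed). Origin at the centre of its underside. Not to be moved.
- thermometer: Bystander: dark grey desk thermometer with a small display, 46 x 62 mm and 85 mm tall, standing near the back of the desk on the right. Origin at the centre of its underside, z up. Not to be moved.
Mind the look-alikes: they are no part of the job. Leave any purple look-alike of the part that bears solder_spool_mid alone.

How it is judged:
By the outcome, as a careful person would: the job done as asked, in the order asked, and still so for the second after the job is handed in, with the robot touching nothing.
It also fails if it takes over 106 s, if anything falls off the work surface, if the arm or the gripper's body presses on something with over 40 N, if the wrist force passes 120 N, or if a joint passes its speed limit or range.

## Working session

There is one attempt and no reset: what is moved stays moved. The work goes in short steps, Python scripts to look and compute and a shell command to move; the robot and the scene stay as the last step left them, time stands still between calls to the robot, and variables do not carry over. Pictures are saved under pics/ and viewed, on a budget of 14 in all, crops included, one or two more only if the job needs it, and the job is handed in when it is done.

```bash
mkdir -p pics; python3 - <<'E'
from workcell import sensors,camera,calibration
import cv2,numpy as np
s=sensors.sense();print(s)
for n in["scene","side"]:
    p,d=camera(n);c=calibration(n);cv2.imwrite(f"pics/{n}0.png",p);np.savez(f"{n}0.npz",p=p,d=d,K=c["camera_matrix"],T=c["pose"]);print(n,{k:np.round(v,3).tolist() if not isinstance(v,str) else v for k,v in c.items()})
p,d=camera("wrist");c=calibration("wrist");cv2.imwrite("pics/wrist0.png",p);np.savez("wrist0.npz",p=p,d=d,K=c["camera_matrix"],T=c["pose"]);print({k:np.round(v,3).tolist() if not isinstance(v,str) else v for k,v in c.items()})
E
```

```text
{'clock': 0.0, 'joints': array([-0.10264719,  0.43524399,  0.02500406,  1.57409938, -0.01158042,
        1.13403361, -0.0751256 ]), 'joint_vel': array([-0.00136979,  0.00029349,  0.0001709 , -0.00166269,  0.00148066,
        0.00143648,  0.00182154]), 'tau': array([ 8.97134169e-05, -6.70461059e+01,  1.02531374e+00, -3.16203833e+01,
        1.55155628e-02,  1.25530543e-02, -1.11555586e-06]), 'position': array([ 6.24430460e+02, -5.86086694e-02,  1.99612470e+02]), 'orientation': array([ 7.07130635e-01,  7.07082451e-01, -6.39598147e-04, -5.12922006e-04]), 'force': array([-0.57008159, -0.51862843,  0.00673826]), 'wrist_torque': array([-0.01592969,  0.02072608,  0.01673809]), 'grip_width': 85.1576095778072}
scene {'camera_matrix': [[395.863, 0.0, 272.757], [0.0, 395.863, 207.685], [0.0, 0.0, 1.0]], 'pose': [[-0.729, 0.402, -0.554, -100.789], [-0.684, -0.413, 0.601, 698.1], [0.013, 0.817, 0.576, 705.778], [0.0, 0.0, 0.0, 1.0]]}
side {'camera_matrix': [[475.453, 0.0, 283.474], [0.0, 475.453, 215.691], [0.0, 0.0, 1.0]], 'pose': [[0.963, 0.166, -0.214, 231.933], [-0.27, 0.513, -0.815, -1004.008], [-0.025, 0.842, 0.539, 755.839], [0.0, 0.0, 0.0, 1.0]]}
{'camera_matrix': [[325.192, 0.0, 276.327], [0.0, 325.192, 208.823], [0.0, 0.0, 1.0]], 'pose': [[1.0, 0.001, 0.002, 625.269], [-0.002, 0.954, 0.3, 75.781], [-0.002, -0.3, 0.954, 373.441], [0.0, 0.0, 0.0, 1.0]]}
```

View pics/scene0.png

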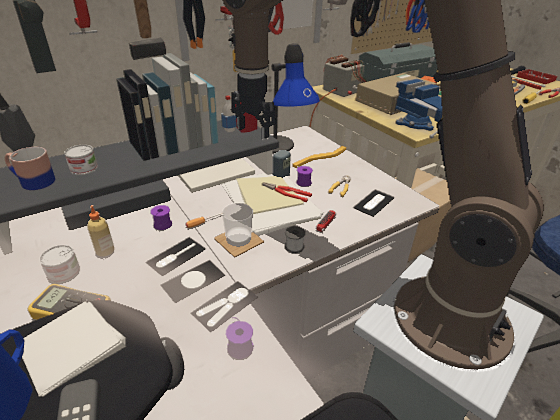

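View pics/side0.png

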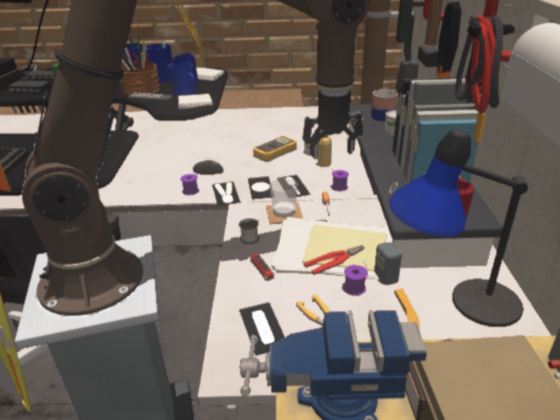

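View pics/wrist0.png

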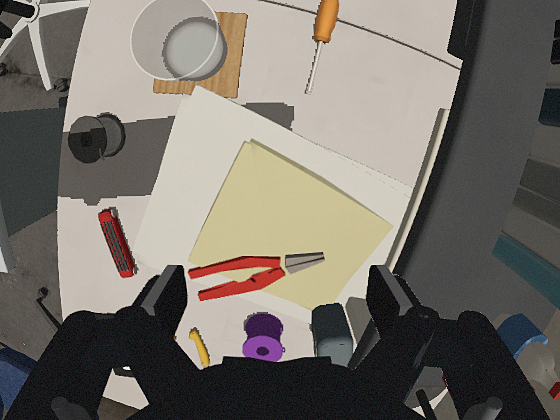

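The scene picture shows:
- **Hex keys:** red holder at (326,219).
- **Side cutters:** yellow, at (341,185). The red pliers at (290,190) and the yellow-orange thing at (320,157) are look-alikes.
- **Screwdriver:** orange, at (203,221).
- **Spool:** black and silver, at (294,238). The purple decoys are at (304,176), (161,217) and (239,332).
- **Pads:** hex (373,203), driver (178,254), solder (193,279), side (224,306).

The side view agrees. Next I'll measure by masks and check my choices in one close crop.

```bash
cat > h.py <<'E'
import numpy as np,cv2
from workcell import sensors,camera,calibration
def shot(n,save=None):
    c=calibration(n);p,d=camera(n)
    if save: cv2.imwrite(f"pics/{save}.png",p)
    return dict(n=n,p=p,d=d,K=c["camera_matrix"],T=c["pose"])
def load(n): return dict(np.load(n+"0.npz"),n=n)
def cast(S,px,z):
    px=np.atleast_2d(px).astype(float);K=S["K"]
    a=(px-[K[0,2],K[1,2]])/K[0,0]
    if S["n"]=="wrist":
        r=np.linalg.norm(a,axis=1,keepdims=True)+1e-9
        v=np.c_[np.sin(r)*a/r,np.cos(r)]
    else: v=np.c_[a,np.ones(len(a))]
    v=v*[1,-1,-1]; T=S["T"]; w=v@T[:3,:3].T; o=T[:3,3]
    return o+w*((z-o[2])/w[:,2])[:,None]
def proj(S,P):
    T=S["T"];v=(np.atleast_2d(P)-T[:3,3])@T[:3,:3]*[1,-1,-1];K=S["K"]
    if S["n"]=="wrist":
        r=np.linalg.norm(v[:,:2],axis=1,keepdims=True);th=np.arctan2(r,v[:,2:]);a=v[:,:2]/(r+1e-9)*th
    else:a=v[:,:2]/v[:,2:]
    return a*K[0,0]+[K[0,2],K[1,2]]
def mask(S,col):
    H=cv2.cvtColor(S["p"],cv2.COLOR_BGR2HSV).astype(int);h,s,v=H[...,0],H[...,1],H[...,2]
    m={"red":((h<6)|(h>172))&(s>130)&(v>60),"yellow":(h>17)&(h<32)&(s>130)&(v>90),"orange":(h>8)&(h<20)&(s>150)&(v>90),
       "dark":(v<60),"white":(v>200)&(s<40)}[col]
    return m.astype(np.uint8)
def blob(S,col,seed,z,win=45):
    """component nearest seed px -> world xy points of its pixels"""
    m=mask(S,col).copy();x,y=map(int,seed);w=np.zeros_like(m);w[max(0,y-win):y+win,max(0,x-win):x+win]=1;m*=w
    n,l,st,ce=cv2.connectedComponentsWithStats(m)
    best=max(range(1,n),key=lambda i:st[i,4]/(400+np.sum((ce[i]-seed)**2)))
    ys,xs=np.nonzero(l==best);return cast(S,np.c_[xs,ys],z)[:,:2],np.c_[xs,ys]
def rect(P):
    (c,(a,b),t)=cv2.minAreaRect(P.astype(np.float32))
    if a>b: L,W,ang=a,b,t
    else: L,W,ang=b,a,t+90
    return np.round([*c,L,W,(ang+90)%180-90],1)  # ang of long axis from world x
E
python3 - <<'E'
from h import *
A=load("scene");B=load("side");C=load("wrist")
seeds={"hex":("red",10,(326,219),(261,266),(117,243)),"cut":("yellow",8,(341,185),(312,312),None),"drv":("orange",10,(195,223),(326,198),(326,20))}
for k,(col,z,a,b,c) in seeds.items():
    for S,s in((A,a),(B,b),(C,c)):
        if s: P,_=blob(S,col,s,z,40);print(k,S["n"],len(P),rect(P),P.mean(0).round(1))
for k,a,b in(("padhex",(373,203),(262,327)),("paddrv",(178,254),(292,186)),("padsol",(193,279),(262,187)),("padside",(224,306),(227,192))):
    for S,s in((A,a),(B,b)):
        P,px=blob(S,"dark",s,4,40);print(k,S["n"],len(P),rect(P),px.min(0),px.max(0))
for S,s in((A,(294,238)),(B,(249,231)),(C,(90,140))):
    P,px=blob(S,"dark",s,50,20);print("spool",len(P),rect(P),px.min(0),px.max(0))
a=cv2.resize(A["p"][150:330,130:400],None,fx=2.9,fy=2.9,interpolation=cv2.INTER_CUBIC);cv2.imwrite("pics/crop1.png",a)
E
```

```text
hex scene 117 [411.7 -90.  108.6  23.8 -79.9] [409.1 -84.6]
hex side 94 [412.3 -78.4  99.8  19.8 -78.2] [411.6 -85.6]
hex wrist 679 [411.8 -87.4  98.1  28.9 -78.3] [413.2 -83.8]
cut scene 230 [ 666.1 -416.5  229.6   49.1   77.1] [ 667.5 -416.5]
cut side 78 [ 472.5 -265.3   61.    10.8  -72.3] [ 472.6 -267.4]
drv scene 100 [679.3 180.1  54.2  28.1  74.8] [679.3 180.4]
drv side 27 [680.5 190.3  43.5  11.2  79.9] [680.  188.7]
drv wrist 748 [679.7 181.5  53.7  21.7  77.5] [679.6 181.2]
padhex scene 353 [ 364.8 -278.3  137.6   69.8  -87.5] [354 190] [393 216]Traceback (most recent call last):
  File "<stdin>", line 9, in <module>
  File "h.py", line 32, in blob
    best=max(range(1,n),key=lambda i:st[i,4]/(400+np.sum((ce[i]-seed)**2)))
ValueError: max() iterable argument is empty
```

```bash
sed -i 's/"dark":(v<60)/"dark":(v<72)\&(s<90)/' h.py; python3 - <<'E'
from h import *
A=load("scene");B=load("side");C=load("wrist")
P,px=blob(A,"yellow",(341,185),8,18);print("cut",len(P),rect(P),P.mean(0))
for k,a,b in(("padhex",(373,203),(262,327)),("paddrv",(178,254),(292,186)),("padsol",(193,279),(262,187)),("padside",(224,306),(227,192))):
    for S,s in((A,a),(B,b)):
      try:
        P,px=blob(S,"dark",s,4,36);print(k,S["n"],len(P),rect(P),px.min(0),px.max(0))
      except ValueError: print(k,"none",S["p"][s[1]-12:s[1]+12:6,s[0]-20:s[0]+20:8].min(2))
for S,s in((A,(294,238)),(B,(249,231)),(C,(90,140))):
    P,px=blob(S,"dark",s,50,30);print("spool",len(P),rect(P),px.min(0),px.max(0))
a=cv2.resize(A["p"][150:330,130:400],None,fx=2.9,fy=2.9,interpolation=cv2.INTER_CUBIC);cv2.imwrite("pics/crop1.png",a)
E
```

```text
cut 47 [ 507.3 -258.5   73.4   13.9  -80.2] [ 507.59399758 -259.79430879]
padhex scene 359 [ 364.9 -278.3  137.6   70.1  -87.5] [354 190] [393 216]
padhex side 493 [ 367.5 -272.6  112.4   65.3  -87.1] [241 305] [282 341]
paddrv scene 404 [607.  275.8  90.1  71.1 -88.9] [162 238] [204 263]
paddrv side 71 [632.  295.1 117.3  18.5  86.5] [294 177] [307 194]
padsol scene 212 [590.5 268.6  76.2  37.4 -89.4] [177 243] [204 263]
padsol side 86 [495.2 278.4  56.4  38.  -18.1] [252 191] [269 197]
padside scene 16 [472.7 261.   26.2  10.8 -29.4] [218 270] [224 277]
padside side 174 [358.7 503.   99.5  53.4 -18.5] [194 166] [221 173]
spool 152 [409.1  49.   53.6  40.7 -13. ] [286 226] [305 239]
spool 100 [411.6  47.5  44.2  32.5   4.9] [240 221] [256 228]
spool 1245 [422.3  55.   75.   48.8   9.5] [ 68 114] [119 163]
```

```bash
sleep 1
```

```text
(no output)
```

View pics/crop1.png

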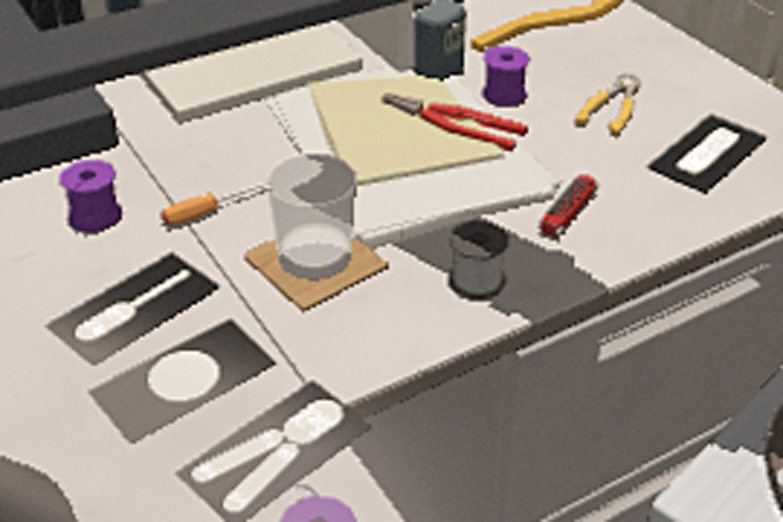

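The crop confirms all four tools and their pads. In world axes the pad handles point to about +y.

```bash
cat >> h.py <<'E'
from scipy.spatial.transform import Rotation as R
def go(x,y,z,yaw):
    """remaining shift in tool axes (mm) and spin (deg); yaw=world angle of tool y (mod 180)"""
    s=sensors.sense();M=R.from_quat(s["orientation"]).as_matrix();d=M.T@(np.array([x,y,z])-s["position"])
    cur=np.degrees(np.arctan2(M[1,1],M[0,1]));sp=(cur-yaw+90)%180-90
    print("t",round(s["clock"],2),"pos",s["position"].round(1),"yaw",round(cur,1),"tx ty tz",d.round(1),"spin",round(sp,1),"F",s["force"].round(1),"w",round(s["grip_width"],1),"j1,7",s["joints"][[0,6]].round(2))
E
python3 - <<'E'
from h import *
A=load("scene")
for n,c in dict(drv=[(47,325),(172,253),(218,288),(96,364)],sol=[(90,393),(234,320),(276,364),(133,443)],side=[(177,472),(315,382),(371,427),(227,521)],cuthandles=[(577,122),(615,132)],cutjaw=[(628,78)],glass=[(246,258),(311,306),(387,266)]).items():
    P=cast(A,np.array(c)/2.9+[130,150],4)[:,:2];print(n,P.mean(0).round(),P.round().tolist(),rect(P) if len(P)>2 else "")
E
python3 -m inch '[{"ty":-0.03,"tx":-0.011,"spin":-1.5},{"ty":-0.03,"tx":-0.011,"spin":-1.5},{"ty":-0.03,"tx":-0.011,"spin":-1.5},{"ty":-0.03,"tx":-0.011,"spin":-1.5},{"ty":-0.03,"tx":-0.011,"spin":-1.5},{"ty":-0.03,"tx":-0.011,"spin":-1.5},{"ty":-0.02,"tx":-0.01,"tz":0.02},{"tz":0.02},{},{}]'
python3 - <<'E'
from h import *
go(412,-86,150,11.5)
S=shot("wrist","w1");P,_=blob(S,"red",proj(S,[412,-86,10])[0],16,90);print(rect(P),len(P))
E
```

```text
drv [606. 299.] [[641.0, 368.0], [642.0, 230.0], [571.0, 232.0], [569.0, 365.0]] [605.8 298.7 137.3  71.7 -89.3]
sol [501. 323.] [[544.0, 388.0], [527.0, 249.0], [459.0, 260.0], [475.0, 395.0]] [501.1 323.  139.8  70.1  83. ]
side [390. 321.] [[426.0, 389.0], [420.0, 251.0], [351.0, 254.0], [363.0, 391.0]] [388.8 321.3 138.8  68.8  87.3]
cuthandles [ 481. -234.] [[503.0, -227.0], [460.0, -241.0]] 
cutjaw [ 517. -349.] [[517.0, -349.0]] 
glass [520. 159.] [[586.0, 186.0], [492.0, 189.0], [481.0, 101.0]] [514.3 167.8 134.7  61.7  39. ]
t 0.15 pos [ 6.246e+02 -1.000e-01  1.998e+02] yaw -0.0 tx ty tz [ -86.  -212.5   50.1] spin -11.5 F [-0.  -0.4 -0.5] w 85.6 j1,7 [-0.1  -0.08]
[415.3 -84.7  96.4  28.7 -78.5] 670invalid input at $[0]: expected keys tx, ty, tz, spin
```

View pics/w1.png

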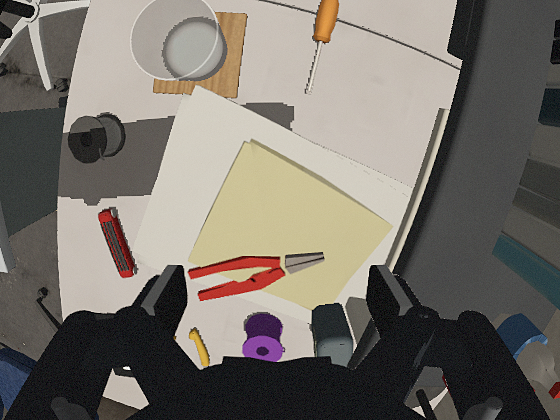

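The rows were refused because every key is needed, so the arm hasn't moved and the picture is the same view as before.

```bash
python3 -m inch '[{"tx":-0.01,"ty":-0.03,"tz":0,"spin":0},{"tx":-0.012,"ty":-0.03,"tz":0,"spin":0},{"tx":-0.012,"ty":-0.03,"tz":0,"spin":0},{"tx":-0.012,"ty":-0.03,"tz":0,"spin":0},{"tx":-0.012,"ty":-0.03,"tz":0,"spin":0},{"tx":-0.012,"ty":-0.03,"tz":0,"spin":0},{"tx":-0.016,"ty":-0.032,"tz":0.025,"spin":0},{"tx":0,"ty":0,"tz":0.025,"spin":-5},{"tx":0,"ty":0,"tz":0,"spin":-6.5},{"tx":0,"ty":0,"tz":0,"spin":0},{"tx":0,"ty":0,"tz":0,"spin":0}]'
python3 - <<'E'
from h import *
S=shot("wrist","w2");P,_=blob(S,"red",proj(S,[412,-86,10])[0],16,90);print(rect(P),P.mean(0),len(P))
go(412,-86,5,11.5)
E
```

```text
clock: 1.12
position: [414.7, -85.4, 151.8]
orientation: [0.634, 0.773, 0.0, 0.0]
force: [-0.1, 0.9, 1.1]
grip_width: 85.5
[412.5 -86.4  95.5  21.4 -78.1] [410.39215699 -82.79140249] 1184
t 1.17 pos [415.1 -85.3 152. ] yaw 11.3 tx ty tz [-1.00e-01 -3.40e+00  1.47e+02] spin -0.2 F [ 0.4  0.1 -0.3] w 85.4 j1,7 [0.06 0.28]
```

View pics/w2.png

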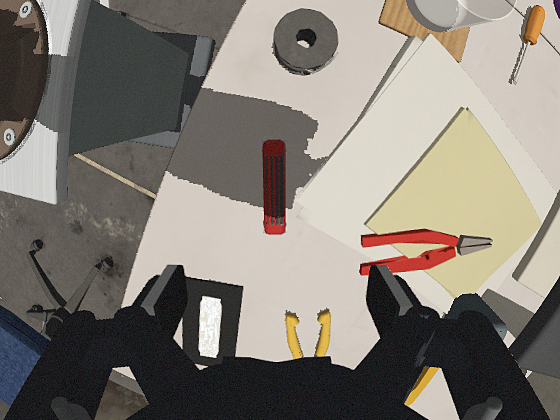

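w2 shows the hex keys at (274,187), square to the jaws. The hex pad is at (212,325) and the cutters at (308,335), with their handles toward +y. Next: down, grip, lift and look.

```bash
python3 -m inch '[{"tx":0,"ty":-0.003,"tz":0.03,"spin":0},{"tx":0,"ty":0,"tz":0.035,"spin":0},{"tx":0,"ty":0,"tz":0.035,"spin":0},{"tx":0,"ty":0,"tz":0.025,"spin":0},{"tx":0,"ty":0,"tz":0.015,"spin":0},{"tx":0,"ty":0,"tz":0.008,"spin":0},{"tx":0,"ty":0,"tz":0,"spin":0}]'
python3 -m inch '[{"tx":0,"ty":0,"tz":0,"spin":0},{"tx":0,"ty":0,"tz":0,"spin":0},{"tx":0,"ty":0,"tz":0,"spin":0},{"tx":0,"ty":0,"tz":0,"spin":0},{"tx":0,"ty":0,"tz":0,"spin":0},{"tx":0,"ty":0,"tz":0,"spin":0},{"tx":0,"ty":0,"tz":0,"spin":0},{"tx":0,"ty":0,"tz":0,"spin":0},{"tx":0,"ty":0,"tz":0,"spin":0},{"tx":0,"ty":0,"tz":0,"spin":0}]' 1
python3 -m inch '[{"tx":0,"ty":0,"tz":-0.01,"spin":0},{"tx":0,"ty":0,"tz":-0.02,"spin":0},{"tx":0,"ty":0,"tz":-0.03,"spin":0},{"tx":0,"ty":0,"tz":-0.03,"spin":0},{"tx":0,"ty":0,"tz":-0.03,"spin":0},{"tx":0,"ty":0,"tz":0,"spin":0}]'
python3 - <<'E'
from h import *
S=shot("wrist","w3")
P,_=blob(S,"dark",proj(S,[365,-278,4])[0],4,45);print("pad",rect(P),len(P))
P,_=blob(S,"white",proj(S,[365,-278,4])[0],4,40);print("inlay",rect(P),len(P))
p=proj(S,[365,-278,4])[0];print(p,proj(S,[481,-245,8])[0])
for s in([503,-235,8],[470,-262,8]):
  P,px=blob(S,"yellow",proj(S,s)[0],8,40);print("cut",rect(P),P.mean(0),len(P))
go(365,-277,100,2.5)
E
```

```text
clock: 1.75
position: [411.4, -85.7, 2.6]
orientation: [0.633, 0.774, -0.0, -0.001]
force: [-0.7, -0.0, 0.2]
grip_width: 85.2
clock: 2.58
position: [411.4, -85.9, 3.5]
orientation: [0.633, 0.774, -0.0, -0.0]
force: [1.0, -0.1, -0.4]
grip_width: -0.3
clock: 3.08
position: [414.5, -86.2, 128.2]
orientation: [0.633, 0.774, 0.002, 0.003]
force: [0.6, 0.1, -0.5]
grip_width: -0.0
pad [ 357.1 -291.2  162.3  124.9  -81.4] 6860
inlay [ 321.5 -241.4   28.    14.5  -88.5] 189
[203.11057271 337.33731473] [305.11601241 334.8238248 ]Traceback (most recent call last):
  File "<stdin>", line 7, in <module>
  File "h.py", line 32, in blob
    best=max(range(1,n),key=lambda i:st[i,4]/(400+np.sum((ce[i]-seed)**2)))
ValueError: max() iterable argument is empty
```

View pics/w3.png

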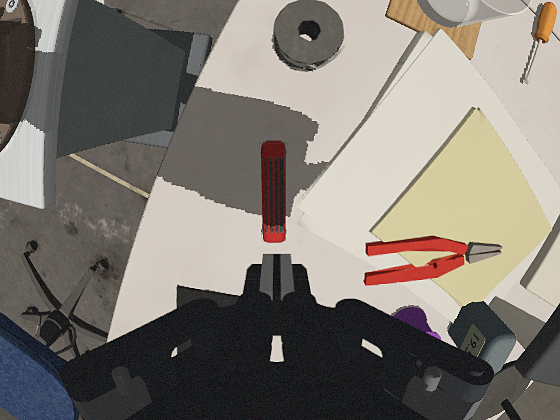

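The grip closed on nothing and the hex keys still lie on the desk at (274,190). I'll recheck where they are now.

```bash
python3 - <<'E'
from h import *
S=shot("wrist");P,_=blob(S,"red",(274,190),16,90);print(rect(P),P.mean(0))
print(proj(S,[412,-86,16]),proj(S,sensors.sense()["position"]),S["T"].round(2))
A=shot("scene","s2");P,_=blob(A,"red",(326,219),10,40);print(rect(P),P.mean(0))
B=shot("side");P,_=blob(B,"red",(261,266),10,40);print(rect(P),P.mean(0))
cv2.imwrite("pics/s2c.png",np.hstack([cv2.resize(A["p"][140:260,240:380],None,fx=2.8,fy=2.8),cv2.resize(B["p"][200:320,190:330],None,fx=2.8,fy=2.8)]))
d=S["d"];print(d[150:230:20,274],[d[260,277]])
go(412,-86,0,11.5)
E
```

```text
[412.3 -86.3  95.2  21.3 -78.2] [410.65002437 -82.25023916]
[[274.01426324 194.15504603]] [[274.22394737 242.03466992]] [[ 9.8000e-01 -1.9000e-01 -6.0000e-02  3.9787e+02]
 [ 2.0000e-01  9.4000e-01  2.9000e-01 -1.1730e+01]
 [ 0.0000e+00 -3.0000e-01  9.5000e-01  2.9962e+02]
 [ 0.0000e+00  0.0000e+00  0.0000e+00  1.0000e+00]]
[412.1 -90.4 107.7  23.4 -80. ] [409.23163758 -85.08123359]
[ 419.9 -116.2   22.5   19.8   87.4] [ 420.55935406 -114.99790012]
[277.28775 281.83362 287.42578 293.09985] [np.float32(146.06578)]
t 3.28 pos [410.8 -85.8 122.9] yaw 11.5 tx ty tz [ -0.5   1.3 122.9] spin -0.0 F [0.4 0.4 0.2] w 0.1 j1,7 [0.06 0.29]
```

View pics/s2c.png

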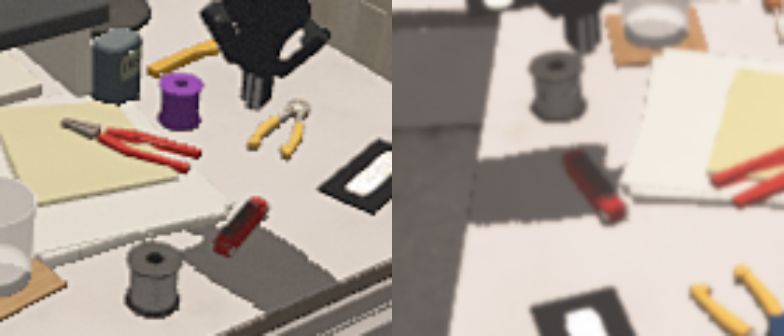

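```bash
python3 - <<'E'
from h import *
A=shot("scene");B=shot("side");S=shot("wrist")
t=sensors.sense()["position"];print(t,"scene",proj(A,t),"side",proj(B,t))
def pt(S,u,v):
    o=S["T"][:3,3];w=cast(S,[u,v],0)[0]-o;k=-(S["T"][:3,2]@w);return (o+w*S["d"][v,u]/k).round(1)
for uv in[(274,150),(274,190),(274,225),(230,215),(255,200),(277,258),(268,265),(277,280),(286,265),(300,30)]:print("wrist",uv,pt(S,*uv))
for uv in[(326,219),(332,174),(340,230)]:print("scene",uv,pt(A,*uv))
E
```

```text
[410.65365103 -85.81471463 122.49717006] scene [[329.27050249 188.64528424]] side [[258.31053671 229.33582764]]
wrist (274, 150) [400.1 -45.5  19.8]
wrist (274, 190) [407.  -79.8  20.6]
wrist (274, 225) [ 413.4 -111.9   20.2]
wrist (230, 215) [ 370.9 -117.5    0.4]
wrist (255, 200) [392.  -98.4  -1.2]
wrist (277, 258) [409.1 -76.  161.7]
wrist (268, 265) [405.2 -76.6 169.1]
wrist (277, 280) [409.1 -76.  181.9]
wrist (286, 265) [412.9 -75.1 168.9]
wrist (300, 30) [400.4  52.8  49.5]
scene (326, 219) [407.5 -81.8  21.9]
scene (332, 174) [402.7 -78.8 175.3]
scene (340, 230) [ 3.631e+02 -9.270e+01 -3.000e-01]
```

Both cameras place the shut fingertips about 35 mm above the reported TCP, so they closed over the top of the holder. I'll measure that offset shut and open before going down again.

```bash
cat >> h.py <<'E'
def tips(S):
    """fingertip points (wrist depth) in tool frame"""
    s=sensors.sense();M=R.from_quat(s["orientation"]).as_matrix()
    v,u=np.mgrid[225:330:1,130:430:1];u=u.ravel();v=v.ravel();d=S["d"][v,u];o=S["T"][:3,3]
    w=cast(S,np.c_[u,v],-500)-o;k=-(w@S["T"][:3,2]);P=o+w*(d/k)[:,None]
    q=(P-s["position"])@M;ok=(d>0)&(q[:,2]<20)&(q[:,2]>-75)&(abs(q[:,0])<14)
    return q[ok]
E
python3 - <<'E'
from h import *
q=tips(shot("wrist"));print("shut",np.percentile(q[:,2],[90,98,100]),q[q[:,2]>q[:,2].max()-8].mean(0),len(q))
E
python3 -m inch '[{"tx":0,"ty":0,"tz":0,"spin":0},{"tx":0,"ty":0,"tz":0,"spin":0},{"tx":0,"ty":0,"tz":0,"spin":0},{"tx":0,"ty":0,"tz":0,"spin":0},{"tx":0,"ty":0,"tz":0,"spin":0},{"tx":0,"ty":0,"tz":0,"spin":0},{"tx":0,"ty":0,"tz":0,"spin":0},{"tx":0,"ty":0,"tz":0,"spin":0}]' 0
python3 - <<'E'
from h import *
q=tips(shot("wrist"));
for sgn in(-1,1):
  r=q[q[:,1]*sgn>0];print("open",np.percentile(r[:,2],[90,98,100]),r[r[:,2]>r[:,2].max()-8].mean(0),len(r))
go(412.3,-86.3,-30,11.6)
E
```

```text
shut [-41.75399892 -37.29278429 -34.82830037] [ 8.68668952e+00 -1.61741784e-02 -3.94469924e+01] 2833
clock: 4.15
position: [411.5, -85.9, 123.6]
orientation: [0.633, 0.774, 0.0, 0.0]
force: [0.2, -0.4, 0.3]
grip_width: 85.6
open [-49.89057986 -46.05441312 -43.41930559] [  2.14145951 -43.50272196 -48.41987716] 1739
open [-50.08485307 -45.9453869  -44.16590443] [  2.11554086  43.87892878 -48.87602388] 1741
t 4.2 pos [411.5 -85.9 123.6] yaw 11.5 tx ty tz [ -0.6   0.7 153.6] spin -0.1 F [-0.4  0.3  0.6] w 85.3 j1,7 [0.06 0.29]
```

The tips really are at reported z + 35 (shut) or + 44 (open). I'll use that offset and go down to reported z of about -30.

```bash
python3 -m inch '[{"tx":0,"ty":0,"tz":0.035,"spin":0},{"tx":0,"ty":0,"tz":0.035,"spin":0},{"tx":0,"ty":0,"tz":0.035,"spin":0},{"tx":0,"ty":0,"tz":0.025,"spin":0},{"tx":0,"ty":0,"tz":0.015,"spin":0},{"tx":0,"ty":0,"tz":0.008,"spin":0},{"tx":0,"ty":0,"tz":0,"spin":0},{"tx":0,"ty":0,"tz":0,"spin":0}]'
python3 -m inch '[{"tx":0,"ty":0,"tz":0,"spin":0},{"tx":0,"ty":0,"tz":0,"spin":0},{"tx":0,"ty":0,"tz":0,"spin":0},{"tx":0,"ty":0,"tz":0,"spin":0},{"tx":0,"ty":0,"tz":0,"spin":0},{"tx":0,"ty":0,"tz":0,"spin":0},{"tx":0,"ty":0,"tz":0,"spin":0},{"tx":0,"ty":0,"tz":0,"spin":0}]' 1
```

```text
clock: 4.87
position: [411.7, -85.9, -29.2]
orientation: [0.633, 0.774, -0.0, -0.0]
force: [-0.7, 0.3, 0.6]
grip_width: 85.8
clock: 5.53
position: [411.8, -85.9, -28.8]
orientation: [0.633, 0.774, 0.0, 0.0]
force: [-1.6, 0.8, 11.4]
grip_width: 20.7
```

Gripped at 20.7 mm. Next I'll lift and pass beyond the pad so the wrist camera can see it.

```bash
python3 -m inch '[{"tx":0,"ty":0,"tz":-0.02,"spin":0},{"tx":0,"ty":0,"tz":-0.035,"spin":0},{"tx":0,"ty":0,"tz":-0.035,"spin":3},{"tx":0,"ty":0,"tz":-0.03,"spin":6},{"tx":-0.03,"ty":-0.005,"tz":0,"spin":0},{"tx":-0.035,"ty":-0.005,"tz":0,"spin":0},{"tx":-0.035,"ty":-0.005,"tz":0,"spin":0},{"tx":-0.035,"ty":-0.005,"tz":0,"spin":0},{"tx":-0.035,"ty":-0.005,"tz":0,"spin":0},{"tx":-0.035,"ty":-0.005,"tz":0,"spin":0},{"tx":-0.035,"ty":-0.005,"tz":0,"spin":0},{"tx":-0.035,"ty":-0.005,"tz":0,"spin":0}]'
python3 -m inch '[{"tx":-0.02,"ty":0,"tz":0,"spin":0},{"tx":0,"ty":0,"tz":0,"spin":0},{"tx":0,"ty":0,"tz":0,"spin":0}]'
python3 - <<'E'
from h import *
go(365,-278,0,2.5)
S=shot("wrist","w4");c=proj(S,[365,-278,4])[0];print(c)
P,_=blob(S,"white",c,4,40);print("inlay",rect(P),len(P))
P,_=blob(S,"dark",c,4,90);print("pad",rect(P),len(P))
A=shot("scene");
P,_=blob(A,"dark",(373,203),4,24);print("pad",rect(P),len(P))
P,_=blob(A,"white",(375,201),4,12);print("inlay",rect(P),P.mean(0),len(P))
E
```

```text
clock: 6.53
position: [382.8, -363.9, 90.5]
orientation: [0.692, 0.722, 0.0, -0.0]
force: [1.0, -0.1, -1.3]
grip_width: 20.6
clock: 6.78
position: [383.7, -383.2, 90.2]
orientation: [0.692, 0.722, -0.0, -0.0]
force: [0.0, 0.1, -1.1]
grip_width: 20.8
t 6.78 pos [ 383.7 -383.2   90.2] yaw 2.4 tx ty tz [105.8 -14.3  90.2] spin -0.1 F [ 0.   0.1 -1.1] w 20.8 j1,7 [0.56 0.82]
[257.68318154  72.66678536]
inlay [ 367.8 -274.    60.    25.9  -87.7] 2112
pad [ 368.1 -281.8  134.7   71.8  -87.5] 9837
pad [ 365.3 -280.9  142.9   72.1  -85.9] 386
inlay [ 367.5 -270.9   71.2   24.9  -84.6] [ 367.98096726 -266.30021348] 89
```

View pics/w4.png

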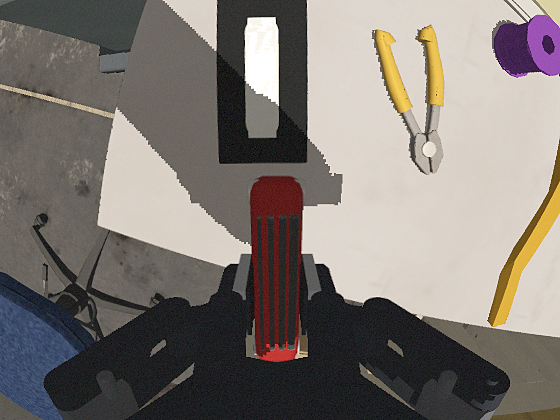

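w4 shows the hex keys held centrally. The pad inlay runs from (262,15) to (262,138). The cutters have their jaws at (430,170) and handle ends at (383,33) and (430,30).

```bash
python3 - <<'E'
from h import *
S=shot("wrist");K=S["K"]
print("inlay",rect(cast(S,[(246,16),(278,16),(277,138),(247,138)],4)[:,:2]),"pad low corners",cast(S,[(219,162),(308,161)],4).round(1)[:,:2].tolist())
P,_=blob(S,"red",(276,260),138,100);print("held",rect(P))
M=R.from_quat(sensors.sense()["orientation"]).as_matrix();print("in tool",(np.r_[rect(P)[:2],0]-sensors.sense()["position"])@M)
h=cast(S,[(378,33),(432,28),(430,172)],6)[:,:2];print("cut handles L,R, jaw",h.round(1).tolist())
for s in((393,70),(433,65)):
    P,_=blob(S,"yellow",s,6,45);print(rect(P))
a=h[:2].mean(0)-h[2];print("len",np.linalg.norm(a),"yaw of y",np.degrees(np.arctan2(a[1],a[0])),"mid",(h[:2].mean(0)+h[2])/2+25*a/np.linalg.norm(a))
E
```

```text
inlay [ 368.3 -278.1  100.1   25.2  -88. ] pad low corners [[336.2, -348.7], [408.5, -345.0]]
held [ 384.5 -378.7   95.2   21.3  -87.5]
in tool [1.92799871e+00 7.54213901e-02 9.03493669e+01]
cut handles L,R, jaw [[459.8, -234.8], [508.6, -221.2], [516.6, -346.8]]
[ 473.  -267.1   70.1   17.8  -71.8]
[ 508.8 -257.1   70.1   18.7  -77.1]
len 123.08861800825308 yaw of y 105.26003104332148 mid [ 493.85863855 -263.28268085]
```

```bash
python3 - <<'E'
from h import *
go(368.2,-280,-23.5,2)
E
python3 -m inch '[{"tx":0.02,"ty":-0.005,"tz":0,"spin":0.4},{"tx":0.025,"ty":-0.005,"tz":0,"spin":0},{"tx":0.025,"ty":-0.005,"tz":0,"spin":0},{"tx":0.02,"ty":-0.004,"tz":0.02,"spin":0},{"tx":0.01,"ty":0,"tz":0.03,"spin":0},{"tx":0,"ty":0,"tz":0.025,"spin":0},{"tx":0,"ty":0,"tz":0,"spin":0},{"tx":0,"ty":0,"tz":0,"spin":0}]'
python3 - <<'E'
from h import *
go(368.2,-280,-23.5,2)
E
```

```text
t 6.93 pos [ 384.5 -380.7   90.3] yaw 2.6 tx ty tz [101.2 -11.8 114. ] spin 0.6 F [ 0.1 -0.1 -0.9] w 20.9 j1,7 [0.56 0.82]
clock: 7.6
position: [361.1, -281.8, 15.3]
orientation: [0.693, 0.72, -0.0, -0.001]
force: [-0.6, -0.9, -0.3]
grip_width: 20.9
t 7.6 pos [ 361.1 -281.8   15.3] yaw 2.2 tx ty tz [ 1.5  7.3 38.8] spin 0.2 F [-0.6 -0.9 -0.3] w 20.9 j1,7 [0.45 0.69]
```

```bash
python3 -m inch '[{"tx":0.0015,"ty":0.007,"tz":0,"spin":0},{"tx":0,"ty":0,"tz":0.015,"spin":0},{"tx":0,"ty":0,"tz":0.012,"spin":0},{"tx":0,"ty":0,"tz":0.008,"spin":0},{"tx":0,"ty":0,"tz":0.004,"spin":0},{"tx":0,"ty":0,"tz":0,"spin":0},{"tx":0,"ty":0,"tz":0,"spin":0}]'
python3 - <<'E'
from h import *
go(368.2,-280,-24,2)
E
```

```text
clock: 8.18
position: [369.0, -281.7, -22.9]
orientation: [0.694, 0.72, 0.0, 0.0]
force: [-0.0, 0.3, -0.9]
grip_width: 20.9
t 8.18 pos [ 369.  -281.7  -22.9] yaw 2.1 tx ty tz [ 1.7 -0.7  1.1] spin 0.1 F [-0.   0.3 -0.9] w 20.9 j1,7 [0.46 0.69]
```

```bash
python3 -m inch '[{"tx":0.0017,"ty":-0.0007,"tz":0.001,"spin":0},{"tx":0,"ty":0,"tz":0,"spin":0},{"tx":0,"ty":0,"tz":0,"spin":0}]'
python3 -m inch '[{"tx":0,"ty":0,"tz":0,"spin":0},{"tx":0,"ty":0,"tz":0,"spin":0},{"tx":0,"ty":0,"tz":0,"spin":0},{"tx":0,"ty":0,"tz":0,"spin":0},{"tx":0,"ty":0,"tz":0,"spin":0},{"tx":0,"ty":0,"tz":-0.015,"spin":0},{"tx":0,"ty":0,"tz":-0.035,"spin":0},{"tx":0,"ty":0,"tz":-0.035,"spin":0},{"tx":0,"ty":0,"tz":-0.035,"spin":0},{"tx":0,"ty":0,"tz":-0.02,"spin":0},{"tx":0,"ty":0,"tz":0,"spin":0},{"tx":0,"ty":0,"tz":0,"spin":0}]' 0
python3 - <<'E'
from h import *
S=shot("wrist","w5");P,_=blob(S,"red",proj(S,[368,-278,20])[0],20,80);print("hex",rect(P),len(P))
for s in([473,-267,6],[509,-257,6]):
  try: P,_=blob(S,"yellow",proj(S,s)[0],6,60);print("cut",rect(P),len(P))
  except Exception as e: print(e)
go(493.5,-262,40,15.3)
E
```

```text
clock: 8.43
position: [368.0, -279.7, -24.1]
orientation: [0.694, 0.72, 0.0, 0.0]
force: [0.5, 0.2, -1.0]
grip_width: 20.7
clock: 9.43
position: [368.6, -280.1, 116.6]
orientation: [0.694, 0.72, 0.0, 0.001]
force: [-0.1, 0.8, -1.0]
grip_width: 85.3
hex [ 367.7 -280.8   95.9   21.   -87.5] 1602
cut [ 473.3 -268.5   72.3   17.5  -71.7] 929
cut [ 509.  -258.4   71.8   17.5  -77.2] 896
t 9.48 pos [ 367.8 -279.6  115.5] yaw 2.1 tx ty tz [ 13.  126.3  75.5] spin -13.2 F [0.8 0.2 0.4] w 85.3 j1,7 [0.4  0.64]
```

```bash
python3 -m inch '[{"tx":0.003,"ty":0.025,"tz":0,"spin":0},{"tx":0.004,"ty":0.035,"tz":0,"spin":0},{"tx":0.004,"ty":0.035,"tz":0,"spin":0},{"tx":0.002,"ty":0.031,"tz":0,"spin":0},{"tx":0,"ty":0,"tz":0.03,"spin":-6},{"tx":0,"ty":0,"tz":0.035,"spin":-7},{"tx":0,"ty":0,"tz":0.02,"spin":0},{"tx":0,"ty":0,"tz":0,"spin":0},{"tx":0,"ty":0,"tz":0,"spin":0},{"tx":0,"ty":0,"tz":0,"spin":0}]'
python3 - <<'E'
from h import *
go(493.2,-262.5,-35,15.5)
E
```

```text
clock: 10.32
position: [493.3, -262.4, 30.9]
orientation: [0.609, 0.793, -0.0, -0.0]
force: [1.2, -0.3, 0.7]
grip_width: 85.4
t 10.32 pos [ 493.3 -262.4   30.9] yaw 15.0 tx ty tz [-0.1 -0.1 65.9] spin -0.5 F [ 1.2 -0.3  0.7] w 85.4 j1,7 [0.34 0.71]
```

```bash
python3 -m inch '[{"tx":0,"ty":0,"tz":0.03,"spin":-0.5},{"tx":0,"ty":0,"tz":0.02,"spin":0},{"tx":0,"ty":0,"tz":0.01,"spin":0},{"tx":0,"ty":0,"tz":0.006,"spin":0},{"tx":0,"ty":0,"tz":0,"spin":0},{"tx":0,"ty":0,"tz":0,"spin":0}]'
python3 -m inch '[{"tx":0,"ty":0,"tz":0,"spin":0},{"tx":0,"ty":0,"tz":0,"spin":0},{"tx":0,"ty":0,"tz":0,"spin":0},{"tx":0,"ty":0,"tz":0,"spin":0},{"tx":0,"ty":0,"tz":0,"spin":0},{"tx":0,"ty":0,"tz":0,"spin":0},{"tx":0,"ty":0,"tz":0,"spin":0},{"tx":0,"ty":0,"tz":0,"spin":0}]' 1
```

```text
clock: 10.82
position: [493.9, -262.5, -34.4]
orientation: [0.605, 0.796, 0.0, 0.001]
force: [0.5, 0.1, -0.3]
grip_width: 85.6
clock: 11.48
position: [493.7, -262.5, -34.0]
orientation: [0.605, 0.796, 0.0, 0.001]
force: [-3.0, 2.2, 12.0]
grip_width: 51.9
```

Gripped at 51.9 mm. Next I'll lift, turn and carry to just short of the cutters' pad, then look.

```bash
python3 -m inch '[{"tx":0,"ty":0,"tz":-0.02,"spin":0},{"tx":0,"ty":0,"tz":-0.035,"spin":0},{"tx":0,"ty":0,"tz":-0.035,"spin":5},{"tx":0,"ty":0,"tz":-0.035,"spin":6},{"tx":0,"ty":0,"tz":-0.025,"spin":5.5},{"tx":0.025,"ty":-0.005,"tz":0,"spin":0},{"tx":0.033,"ty":-0.007,"tz":0,"spin":0},{"tx":0.033,"ty":-0.007,"tz":0,"spin":0},{"tx":0.033,"ty":-0.007,"tz":0,"spin":0},{"tx":0.033,"ty":-0.007,"tz":0,"spin":0},{"tx":0.033,"ty":-0.007,"tz":0,"spin":0},{"tx":0.033,"ty":-0.007,"tz":0,"spin":0}]'
python3 -m inch '[{"tx":0.033,"ty":-0.007,"tz":0,"spin":0},{"tx":0.033,"ty":-0.007,"tz":0,"spin":0},{"tx":0.033,"ty":-0.006,"tz":0,"spin":0},{"tx":0.033,"ty":-0.006,"tz":0,"spin":0},{"tx":0.033,"ty":-0.006,"tz":0,"spin":0},{"tx":0.033,"ty":-0.006,"tz":0,"spin":0},{"tx":0.033,"ty":-0.006,"tz":0,"spin":0},{"tx":0.02,"ty":0,"tz":0,"spin":0},{"tx":0,"ty":0,"tz":0,"spin":0},{"tx":0,"ty":0,"tz":0,"spin":0}]'
python3 - <<'E'
from h import *
go(390,346,-29,0)
S=shot("wrist","w6");print(proj(S,[[390,321,4],[501,323,4],[606,299,4]]))
E
```

```text
clock: 12.48
position: [449.1, -36.9, 114.9]
orientation: [0.713, 0.701, 0.0, 0.0]
force: [0.4, 1.0, -1.9]
grip_width: 51.9
clock: 13.32
position: [409.4, 214.2, 114.7]
orientation: [0.712, 0.702, 0.0, -0.0]
force: [-0.2, -0.9, -1.3]
grip_width: 51.9
t 13.32 pos [409.4 214.2 114.7] yaw -0.8 tx ty tz [131.5 -21.2 143.7] spin -0.8 F [-0.2 -0.9 -1.3] w 51.9 j1,7 [-0.57 -0.62]
[[251.62722212  75.26984213]
 [378.09858229  75.2360188 ]
 [475.39945719 110.40952576]]
```

View pics/w6.png

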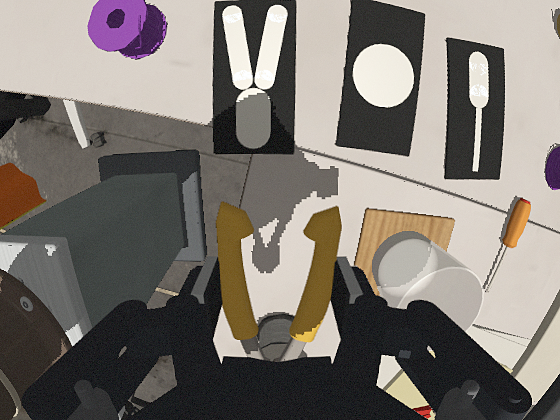

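w6 shows all three pads: side (255,78), solder disc (383,76), driver (475,110). The cutters hang straight, handles forward at (233,215) and (325,215).

```bash
python3 - <<'E'
from h import *
S=shot("wrist")
for n,c in dict(side=(220,78),sol=(345,76),drv=(457,110)).items():
    P,px=blob(S,"dark",c,4,80);q=cv2.boxPoints(cv2.minAreaRect(P.astype(np.float32)));print(n,rect(P),len(P),px.min(0),px.max(0))
P,_=blob(S,"white",(383,76),4,36);print("disc",rect(P),P.mean(0))
print("low corners side",cast(S,[(213,153),(294,153)],4)[:,:2].round(1).tolist())
P,_=blob(S,"white",(478,90),4,70);print("drv inlay",rect(P))
s=cast(S,[(232,6),(270,6),(253,149)],4)[:,:2];print("side inlay ends",s.round(1).tolist())
# held cutters: top plane: reported z+34+13
z=sensors.sense()["position"][2]+34+8
h=[]
for c in((232,265),(318,265)):
    P,px=blob(S,"orange",c,z,110);print("h",rect(P),len(P),px.min(0),px.max(0))
    P,px=blob(S,"yellow",c,z,110);print("h",rect(P),len(P),px.min(0),px.max(0))
go(0,0,0,0)
E
```

```text
side [391.7 321.3 138.6  72.   88.3] 6700 [212   0] [295 152]
sol [505.4 323.5 138.7  72.   83.1] 7832 [335   0] [424 153]
drv [608.1 299.1 138.8  72.6 -89.1] 6245 [445  36] [504 177]
disc [506.6 323.7  57.3  57.3  46.6] [505.89547357 323.58689838]
low corners side [[354.1, 252.3], [425.8, 250.5]]
drv inlay [625.2 331.1 192.2 163.8   2.4]
side inlay ends [[374.2, 384.4], [407.1, 382.7], [389.9, 254.7]]
h [384.9 220.    2.4   1.1 -69.9] 9 [221 264] [224 269]
h [391.5 213.7  74.1  16.7  89.4] 3529 [216 202] [257 339]
h [427.3 213.1   1.9   0.5  -2.1] 6 [312 278] [316 279]
h [427.9 211.7  74.3  17.4  83.2] 3528 [289 206] [340 341]
t 13.42 pos [409.7 212.1 114.6] yaw -1.0 tx ty tz [-218.8 -406.1  114.8] spin -1.0 F [ 0.2 -1.  -1.6] w 51.8 j1,7 [-0.57 -0.62]
```

```bash
python3 -m inch '[{"tx":0.025,"ty":-0.003,"tz":0,"spin":-2.2},{"tx":0.033,"ty":-0.005,"tz":0,"spin":0},{"tx":0.033,"ty":-0.005,"tz":0,"spin":0},{"tx":0.03,"ty":-0.004,"tz":0,"spin":0},{"tx":0.01,"ty":-0.002,"tz":0.02,"spin":0},{"tx":0,"ty":0,"tz":0.03,"spin":0},{"tx":0,"ty":0,"tz":0.03,"spin":0},{"tx":0,"ty":0,"tz":0.025,"spin":0},{"tx":0,"ty":0,"tz":0,"spin":0},{"tx":0,"ty":0,"tz":0,"spin":0},{"tx":0,"ty":0,"tz":0,"spin":0}]'
python3 - <<'E'
from h import *
go(391.7,344.5,-30,1.2)
E
```

```text
clock: 14.33
position: [389.8, 343.6, 10.8]
orientation: [0.7, 0.715, 0.001, 0.0]
force: [-0.4, -0.2, -1.2]
grip_width: 51.6
t 14.33 pos [389.8 343.6  10.8] yaw 1.2 tx ty tz [ 0.8  1.9 40.8] spin 0.0 F [-0.4 -0.2 -1.2] w 51.6 j1,7 [-0.78 -0.86]
```

```bash
python3 -m inch '[{"tx":0.001,"ty":0.002,"tz":0.015,"spin":0},{"tx":0,"ty":0,"tz":0.013,"spin":0},{"tx":0,"ty":0,"tz":0.008,"spin":0},{"tx":0,"ty":0,"tz":0.004,"spin":0},{"tx":0,"ty":0,"tz":0,"spin":0},{"tx":0,"ty":0,"tz":0,"spin":0},{"tx":0,"ty":0,"tz":0,"spin":0}]'
python3 -m inch '[{"tx":0,"ty":0,"tz":0,"spin":0},{"tx":0,"ty":0,"tz":0,"spin":0},{"tx":0,"ty":0,"tz":0,"spin":0},{"tx":0,"ty":0,"tz":0,"spin":0},{"tx":0,"ty":0,"tz":0,"spin":0},{"tx":0,"ty":0,"tz":-0.015,"spin":0},{"tx":0,"ty":0,"tz":-0.035,"spin":0},{"tx":0,"ty":0,"tz":-0.035,"spin":0},{"tx":0,"ty":0,"tz":-0.035,"spin":0},{"tx":-0.03,"ty":0,"tz":-0.02,"spin":0},{"tx":-0.03,"ty":0,"tz":0,"spin":0},{"tx":0,"ty":0,"tz":0,"spin":0}]' 0
python3 -m inch '[{"tx":-0.03,"ty":0,"tz":0,"spin":0},{"tx":-0.03,"ty":0,"tz":0,"spin":0},{"tx":0,"ty":0,"tz":0,"spin":0},{"tx":0,"ty":0,"tz":0,"spin":0}]'
python3 - <<'E'
from h import *
S=shot("wrist","w7")
for s in((376,346,10),(410,346,10)):
    P,px=blob(S,"yellow",proj(S,s)[0],10,60);print("h",rect(P),P.mean(0),len(P))
P,_=blob(S,"dark",proj(S,(360,321,4))[0],4,90);print("pad",rect(P))
P,_=blob(S,"orange",proj(S,(680,181,10))[0],10,50);print("drv",rect(P),proj(S,(680,181,10)))
go(679.7,181.4,0,-12.5)
E
```

```text
clock: 14.92
position: [391.2, 345.4, -29.6]
orientation: [0.699, 0.715, 0.001, 0.0]
force: [-0.3, 0.5, -2.2]
grip_width: 51.7
clock: 15.92
position: [393.0, 279.6, 110.7]
orientation: [0.701, 0.713, -0.0, 0.001]
force: [-1.2, -0.4, -0.4]
grip_width: 85.5
clock: 16.25
position: [393.4, 223.3, 109.4]
orientation: [0.7, 0.714, -0.0, 0.0]
force: [-0.4, 0.7, -0.7]
grip_width: 85.0
h [372.1 346.7  70.6  16.5 -89. ] [371.09560273 345.15021182] 1187
h [410.2 345.5  70.2  17.   85.1] [411.01766616 343.91912538] 1196
pad [390.8 320.6 140.9  72.   88.4]
drv [679.5 180.3  55.1  31.6  76.1] [[524.74192592 239.79598385]]
t 16.3 pos [393.5 224.8 109.5] yaw 1.2 tx ty tz [-49.5 285.3 109.5] spin 13.7 F [ 0.4 -0.1  0.8] w 85.3 j1,7 [-0.59 -0.64]
```

View pics/w7.png

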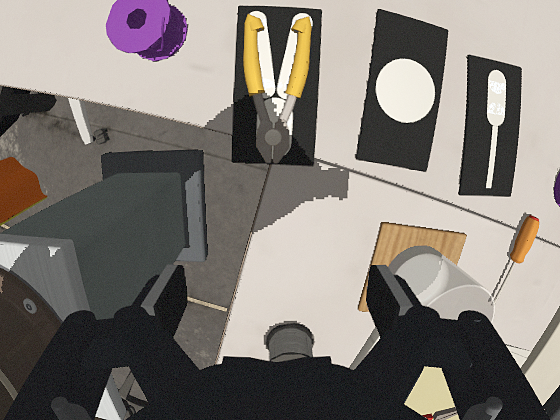

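w7 shows the cutters on their outline, handles on handles (offset under 2 mm, angle 88.0 against 88.4). Now the screwdriver. I'll pass high over the glass and check for obstacles around it.

```bash
python3 -m inch '[{"tx":-0.003,"ty":0.02,"tz":-0.02,"spin":0},{"tx":-0.006,"ty":0.033,"tz":0,"spin":0},{"tx":-0.006,"ty":0.033,"tz":0,"spin":0},{"tx":-0.006,"ty":0.033,"tz":0,"spin":0},{"tx":-0.006,"ty":0.033,"tz":0,"spin":0},{"tx":-0.006,"ty":0.033,"tz":0,"spin":0},{"tx":-0.006,"ty":0.033,"tz":0,"spin":0},{"tx":-0.006,"ty":0.033,"tz":0,"spin":0},{"tx":-0.004,"ty":0.033,"tz":0,"spin":0},{"tx":0,"ty":0,"tz":0,"spin":7},{"tx":0,"ty":0,"tz":0,"spin":6.5},{"tx":0,"ty":0,"tz":0,"spin":0}]'
python3 -m inch '[{"tx":0,"ty":0,"tz":0,"spin":0},{"tx":0,"ty":0,"tz":0,"spin":0}]'
python3 - <<'E'
from h import *
S=shot("wrist","w8")
P,_=blob(S,"orange",proj(S,(680,181,10))[0],12,80);print("drv",rect(P),len(P))
go(679.7,181.4,-30,-13)
v,u=np.mgrid[0:420:2,0:560:2];u=u.ravel();v=v.ravel();d=S["d"][v,u];o=S["T"][:3,3]
w=cast(S,np.c_[u,v],-500)-o;P=o+w*(d/-(w@S["T"][:3,2]))[:,None];ok=(d>0)&(P[:,2]>14)&(P[:,2]<115)
Q=P[ok];Q=Q[np.hypot(Q[:,0]-680,Q[:,1]-181)<140]
for a in range(-180,180,30):
    t=np.degrees(np.arctan2(Q[:,1]-181,Q[:,0]-680));r=Q[(t>=a)&(t<a+30)];rr=np.hypot(r[:,0]-680,r[:,1]-181);r=r[rr>40];print(a,(r[np.argmin(np.hypot(r[:,0]-680,r[:,1]-181))].round(),len(r)) if len(r) else None)
E
```

```text
clock: 17.3
position: [678.6, 184.1, 128.4]
orientation: [0.78, 0.626, -0.0, -0.0]
force: [-0.1, 0.9, 0.4]
grip_width: 85.6
clock: 17.47
position: [678.1, 183.6, 129.3]
orientation: [0.777, 0.63, -0.0, -0.0]
force: [0.6, -0.2, 0.6]
grip_width: 85.1
drv [679.3 181.1  54.9  20.4  77.5] 1161
t 17.52 pos [678.1 183.4 129.5] yaw -12.0 tx ty tz [ -1.7   2.  159.5] spin 1.0 F [0.3 0.7 0.9] w 85.5 j1,7 [-0.39 -0.51]
-180 (array([574., 161.,  99.]), 530)
-150 None
-120 None
-90 None
-60 (array([787., 118., 108.]), 43)
-30 (array([795., 146., 107.]), 142)
0 (array([751., 219.,  49.]), 145)
30 (array([734., 226.,  48.]), 825)
60 None
90 None
120 None
150 (array([554., 181.,  98.]), 91)
```

```bash
python3 -m inch '[{"tx":-0.0015,"ty":0.0015,"tz":0.02,"spin":0.7},{"tx":0,"ty":0,"tz":0.035,"spin":0},{"tx":0,"ty":0,"tz":0.035,"spin":0},{"tx":0,"ty":0,"tz":0.03,"spin":0},{"tx":0,"ty":0,"tz":0.02,"spin":0},{"tx":0,"ty":0,"tz":0.012,"spin":0},{"tx":0,"ty":0,"tz":0.006,"spin":0},{"tx":0,"ty":0,"tz":0,"spin":0},{"tx":0,"ty":0,"tz":0,"spin":0}]'
python3 - <<'E'
from h import *
go(679.5,181.2,-30,-12.7)
E
python3 -m inch '[{"tx":0,"ty":0,"tz":0,"spin":0},{"tx":0,"ty":0,"tz":0,"spin":0},{"tx":0,"ty":0,"tz":0,"spin":0},{"tx":0,"ty":0,"tz":0,"spin":0},{"tx":0,"ty":0,"tz":0,"spin":0},{"tx":0,"ty":0,"tz":0,"spin":0},{"tx":0,"ty":0,"tz":0,"spin":0},{"tx":0,"ty":0,"tz":0,"spin":0}]' 1
```

```text
clock: 18.27
position: [680.5, 181.0, -27.2]
orientation: [0.782, 0.623, 0.001, 0.0]
force: [-0.6, 0.3, 0.7]
grip_width: 85.8
t 18.27 pos [680.5 181.  -27.2] yaw -12.9 tx ty tz [-0.  -1.   2.8] spin -0.2 F [-0.6  0.3  0.7] w 85.8 j1,7 [-0.38 -0.51]
clock: 18.93
position: [679.7, 180.8, -27.9]
orientation: [0.782, 0.623, 0.0, -0.0]
force: [-2.3, -0.8, 6.3]
grip_width: 18.5
```

```bash
python3 -m inch '[{"tx":0,"ty":0,"tz":-0.02,"spin":0},{"tx":0,"ty":0,"tz":-0.035,"spin":0},{"tx":0,"ty":0,"tz":-0.035,"spin":0},{"tx":0,"ty":0,"tz":-0.035,"spin":-6.7},{"tx":0,"ty":0,"tz":-0.01,"spin":-6.7},{"tx":0.01,"ty":-0.02,"tz":0,"spin":0},{"tx":0.01,"ty":-0.025,"tz":0,"spin":0},{"tx":0.01,"ty":-0.025,"tz":0,"spin":0},{"tx":0,"ty":0,"tz":0,"spin":0},{"tx":0,"ty":0,"tz":0,"spin":0},{"tx":0,"ty":0,"tz":0,"spin":0}]'
python3 - <<'E'
from h import *
S=shot("wrist","w9")
P,px=blob(S,"dark",proj(S,(585,299,4))[0],4,100);print("pad",rect(P),px.min(0),px.max(0),len(P))
P,px=blob(S,"white",proj(S,(608,331,4))[0],4,28);print("handle inlay",rect(P))
zt=sensors.sense()["position"][2]+28+12
P,px=blob(S,"orange",proj(S,sensors.sense()["position"]+[0,0,40])[0],zt,100);print("held",rect(P),px.min(0),px.max(0))
go(607.6,330,-24,0.6)
E
```

```text
clock: 19.85
position: [609.8, 209.7, 106.7]
orientation: [0.704, 0.71, 0.0, 0.0]
force: [0.2, -0.1, -0.7]
grip_width: 18.8
pad [609.4 299.5 138.7  71.5 -89. ] [233  15] [319 174] 10387
handle inlay [608.9 332.5  48.2  23.3 -89.6]
held [609.4 209.6  57.9  21.1  87.6] [253 219] [299 326]
t 19.9 pos [610.3 209.3 106.6] yaw 0.4 tx ty tz [120.8  -1.9 130.5] spin -0.2 F [ 0.6 -0.4 -0.7] w 18.5 j1,7 [-0.42 -0.4 ]
```

View pics/w9.png

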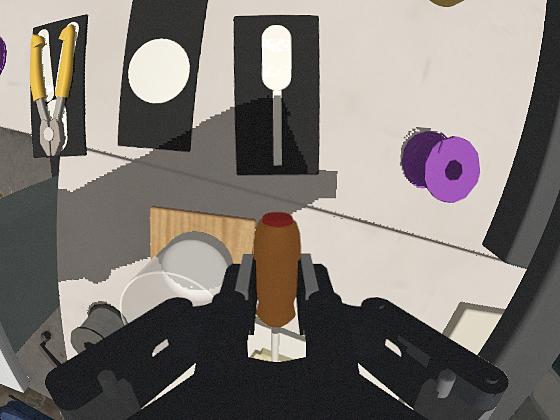

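w9 shows the screwdriver held handle-forward at (277,270) and the driver pad inlay at (277,95), in line to about 2°. The path is clear, so I'll place it.

```bash
python3 -m inch '[{"tx":0.025,"ty":0,"tz":0,"spin":-1.5},{"tx":0.033,"ty":0,"tz":0,"spin":0},{"tx":0.033,"ty":0,"tz":0,"spin":0},{"tx":0.03,"ty":0,"tz":0.01,"spin":0},{"tx":0,"ty":0,"tz":0.03,"spin":0},{"tx":0,"ty":0,"tz":0.03,"spin":0},{"tx":0,"ty":0,"tz":0.025,"spin":0},{"tx":0,"ty":0,"tz":0.01,"spin":0},{"tx":0,"ty":0,"tz":0,"spin":0},{"tx":0,"ty":0,"tz":0,"spin":0},{"tx":0,"ty":0,"tz":0,"spin":0}]'
python3 - <<'E'
from h import *
go(608.9,330.5,-23.5,1.9)
E
```

```text
clock: 20.82
position: [607.4, 331.4, 3.3]
orientation: [0.695, 0.719, 0.001, 0.0]
force: [0.7, -0.7, 0.6]
grip_width: 18.6
t 20.82 pos [607.4 331.4   3.3] yaw 2.0 tx ty tz [-0.9  1.4 26.8] spin 0.1 F [ 0.7 -0.7  0.6] w 18.6 j1,7 [-0.58 -0.54]
```

```bash
python3 -m inch '[{"tx":-0.001,"ty":0.0015,"tz":0.012,"spin":0},{"tx":0,"ty":0,"tz":0.009,"spin":0},{"tx":0,"ty":0,"tz":0.005,"spin":0},{"tx":0,"ty":0,"tz":0.001,"spin":0},{"tx":0,"ty":0,"tz":0,"spin":0},{"tx":0,"ty":0,"tz":0,"spin":0}]'
python3 -m inch '[{"tx":0,"ty":0,"tz":0,"spin":0},{"tx":0,"ty":0,"tz":0,"spin":0},{"tx":0,"ty":0,"tz":0,"spin":0},{"tx":0,"ty":0,"tz":0,"spin":0},{"tx":0,"ty":0,"tz":0,"spin":0},{"tx":0,"ty":0,"tz":-0.015,"spin":0},{"tx":0,"ty":0,"tz":-0.035,"spin":0},{"tx":0,"ty":0,"tz":-0.035,"spin":0},{"tx":0,"ty":0,"tz":-0.035,"spin":0},{"tx":-0.03,"ty":0,"tz":-0.03,"spin":0},{"tx":-0.03,"ty":0,"tz":0,"spin":0},{"tx":-0.03,"ty":0,"tz":0,"spin":0}]' 0
python3 -m inch '[{"tx":-0.03,"ty":-0.02,"tz":0,"spin":0},{"tx":0,"ty":0,"tz":0,"spin":0},{"tx":0,"ty":0,"tz":0,"spin":0}]'
python3 - <<'E'
from h import *
S=shot("wrist","w10")
P,px=blob(S,"dark",proj(S,(585,299,4))[0],4,100);print("pad",rect(P),px.min(0),px.max(0))
P,px=blob(S,"orange",proj(S,(609,330,14))[0],14,80);print("drv",rect(P))
A=shot("scene");
for Q,n in((S,"w"),(A,"s")):
    P,px=blob(Q,"dark",proj(Q,(410,48,50))[0],50,30);print(n,"spool",rect(P),len(P))
go(411,50,-10,0)
E
```

```text
clock: 21.32
position: [607.6, 329.7, -23.9]
orientation: [0.695, 0.719, 0.0, 0.0]
force: [-4.8, -3.1, 15.3]
grip_width: 18.7
clock: 22.32
position: [611.7, 240.8, 126.6]
orientation: [0.694, 0.72, 0.002, 0.001]
force: [0.1, -1.2, -0.8]
grip_width: 85.3
clock: 22.57
position: [591.0, 207.3, 124.1]
orientation: [0.696, 0.718, -0.001, 0.0]
force: [-0.2, 1.0, 0.8]
grip_width: 85.5
pad [609.4 299.5 139.   71.2 -88.8] [260  18] [340 169]
drv [607.6 331.7  56.1  20.6 -88.5]
w spool [404.9  38.4 141.7  78.8  70.7] 3177
s spool [371.  106.5  47.1  30.3  28.7] 52
t 22.67 pos [591.7 210.9 124.2] yaw 2.0 tx ty tz [-154.6 -186.3  134. ] spin 2.0 F [-0.   0.8 -0.7] w 85.2 j1,7 [-0.43 -0.39]
```

View pics/w10.png

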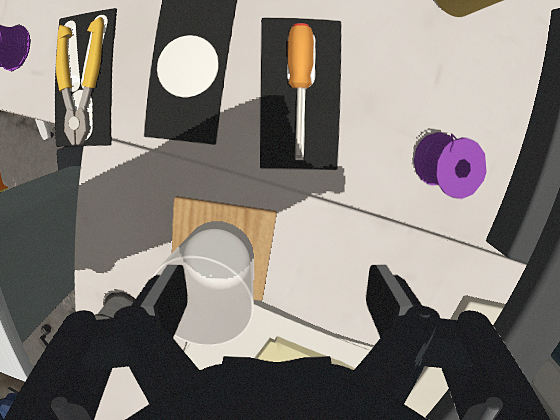

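w10 shows the screwdriver on its outline (within about 2 mm and 0.5°) and the glass untouched. Last is the spool. I'll hover behind it so the camera is above it.

```bash
python3 -m inch '[{"tx":-0.02,"ty":-0.016,"tz":0,"spin":0.5},{"tx":-0.027,"ty":-0.022,"tz":0,"spin":0.5},{"tx":-0.027,"ty":-0.022,"tz":0,"spin":0.5},{"tx":-0.027,"ty":-0.022,"tz":0,"spin":0.5},{"tx":-0.027,"ty":-0.022,"tz":0,"spin":0},{"tx":-0.027,"ty":-0.022,"tz":0,"spin":0},{"tx":-0.027,"ty":-0.022,"tz":0,"spin":0},{"tx":-0.027,"ty":-0.022,"tz":0,"spin":0},{"tx":-0.013,"ty":-0.01,"tz":0,"spin":0},{"tx":0,"ty":0,"tz":0,"spin":0},{"tx":0,"ty":0,"tz":0,"spin":0},{"tx":0,"ty":0,"tz":0,"spin":0}]'
python3 - <<'E'
from h import *
S=shot("wrist","w11")
v,u=np.mgrid[0:420,0:560];u=u.ravel();v=v.ravel();d=S["d"][v,u];o=S["T"][:3,3]
w=cast(S,np.c_[u,v],-500)-o;P=o+w*(d/-(w@S["T"][:3,2]))[:,None];ok=(d>0)&(abs(P[:,2]-50)<3)&(np.hypot(P[:,0]-411,P[:,1]-50)<60)
Q=P[ok][:,:2].astype(np.float32);print(len(Q),cv2.minEnclosingCircle(Q),rect(Q),P[ok][:,2].mean())
hi=P[(d>0)&(P[:,2]>54)&(P[:,2]<75)&(np.hypot(P[:,0]-411,P[:,1]-50)<60)];print("wire",len(hi),hi.mean(0) if len(hi) else "")
go(411,50,-10,0)
E
```

```text
clock: 23.67
position: [415.2, -12.3, 124.3]
orientation: [0.706, 0.708, 0.001, 0.0]
force: [-0.2, 1.4, 0.5]
grip_width: 85.3
3573 ((411.86468505859375, 54.134700775146484), 28.622577667236328) [411.6  55.5  54.1  53.2   0.8] 49.941021095181696
wire 39 [435.2052938   40.66766221  60.40298644]
t 23.72 pos [415.  -12.2 124.2] yaw 0.1 tx ty tz [ 62.2  -4.  134.2] spin 0.1 F [1.3 0.3 0.1] w 85.3 j1,7 [-0.14 -0.08]
```

View pics/w11.png

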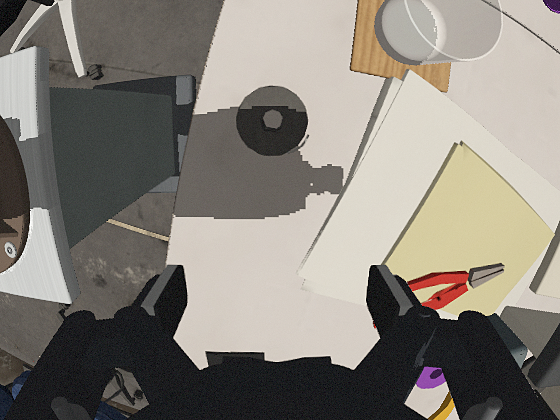

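w11 shows the spool at (272,121), its wire at the lower right of the rim. I'll turn the jaws 25° away from the wire and pick it up.

```bash
python3 -m inch '[{"tx":0.02,"ty":-0.001,"tz":0,"spin":0},{"tx":0.03,"ty":-0.001,"tz":0,"spin":0},{"tx":0.0175,"ty":-0.0015,"tz":0,"spin":0},{"tx":0,"ty":0,"tz":0.01,"spin":-6},{"tx":0,"ty":0,"tz":0.01,"spin":-6.5},{"tx":0,"ty":0,"tz":0.015,"spin":-6.5},{"tx":0,"ty":0,"tz":0.02,"spin":-6},{"tx":0,"ty":0,"tz":0.02,"spin":0},{"tx":0,"ty":0,"tz":0,"spin":0},{"tx":0,"ty":0,"tz":0,"spin":0}]'
python3 - <<'E'
from h import *
go(411.7,55,-33,25)
E
```

```text
clock: 24.55
position: [409.9, 54.7, 48.5]
orientation: [0.537, 0.844, -0.001, -0.001]
force: [0.4, -0.6, 1.9]
grip_width: 85.6
t 24.55 pos [409.9  54.7  48.5] yaw 25.0 tx ty tz [-0.5  2.  81.5] spin 0.0 F [ 0.4 -0.6  1.9] w 85.6 j1,7 [-0.2   0.13]
```

```bash
python3 -m inch '[{"tx":0,"ty":0.001,"tz":0.025,"spin":0},{"tx":0,"ty":0,"tz":0.025,"spin":0},{"tx":0,"ty":0,"tz":0.017,"spin":0},{"tx":0,"ty":0,"tz":0.01,"spin":0},{"tx":0,"ty":0,"tz":0.004,"spin":0},{"tx":0,"ty":0,"tz":0,"spin":0},{"tx":0,"ty":0,"tz":0,"spin":0}]'
python3 -m inch '[{"tx":0,"ty":0,"tz":0,"spin":0},{"tx":0,"ty":0,"tz":0,"spin":0},{"tx":0,"ty":0,"tz":0,"spin":0},{"tx":0,"ty":0,"tz":0,"spin":0},{"tx":0,"ty":0,"tz":0,"spin":0},{"tx":0,"ty":0,"tz":0,"spin":0},{"tx":0,"ty":0,"tz":0,"spin":0},{"tx":0,"ty":0,"tz":0,"spin":0}]' 1
python3 -m inch '[{"tx":0,"ty":0,"tz":-0.01,"spin":0},{"tx":0,"ty":0,"tz":-0.03,"spin":0},{"tx":0,"ty":0,"tz":-0.035,"spin":0},{"tx":0,"ty":0,"tz":-0.035,"spin":0},{"tx":0,"ty":0,"tz":-0.035,"spin":6},{"tx":0,"ty":0,"tz":-0.01,"spin":6.5},{"tx":0,"ty":0,"tz":0,"spin":6.5},{"tx":0,"ty":0,"tz":0,"spin":6},{"tx":0,"ty":0,"tz":0,"spin":0}]'
python3 - <<'E'
from h import *
go(505.7,323.6,-29,0)
S=shot("wrist");p=sensors.sense()["position"];f=lambda c:c
v,u=np.mgrid[0:420,0:560];u=u.ravel();v=v.ravel();d=S["d"][v,u];o=S["T"][:3,3]
w=cast(S,np.c_[u,v],-500)-o;P=(o+w*(d/-(w@S["T"][:3,2]))[:,None])-p
ok=(d>0)&(P[:,2]>30)&(P[:,2]<100)&(abs(P[:,0])<24)&(P[:,1]>12)&(P[:,1]<40);Q=P[ok];print(len(Q),np.percentile(Q[:,2],[1,50,99]) if len(Q) else "", Q[:,1].max() if len(Q) else "")
E
```

```text
clock: 25.13
position: [411.9, 54.7, -31.2]
orientation: [0.537, 0.843, 0.0, 0.0]
force: [0.6, -0.0, -0.2]
grip_width: 85.6
clock: 25.8
position: [411.7, 54.4, -31.0]
orientation: [0.537, 0.843, 0.001, 0.001]
force: [-1.8, -0.5, 12.9]
grip_width: 53.2
clock: 26.55
position: [410.9, 54.2, 123.6]
orientation: [0.709, 0.705, 0.0, 0.0]
force: [-0.1, 0.2, -1.0]
grip_width: 53.4
t 26.55 pos [410.9  54.2 123.6] yaw -0.3 tx ty tz [269.9  93.2 152.8] spin -0.3 F [-0.1  0.2 -1. ] w 53.4 j1,7 [-0.26 -0.27]
8861 [32.43416904 80.17497965 97.55414762] 28.982554657095825
```

```bash
python3 -m inch '[{"tx":0.02,"ty":0.007,"tz":0,"spin":0},{"tx":0.031,"ty":0.011,"tz":0,"spin":0},{"tx":0.031,"ty":0.011,"tz":0,"spin":0},{"tx":0.031,"ty":0.011,"tz":0,"spin":0},{"tx":0.031,"ty":0.011,"tz":0,"spin":0},{"tx":0.031,"ty":0.011,"tz":0,"spin":0},{"tx":0.031,"ty":0.011,"tz":0,"spin":0},{"tx":0.031,"ty":0.011,"tz":0,"spin":0},{"tx":0.02,"ty":0.006,"tz":0,"spin":0},{"tx":0.01,"ty":0.003,"tz":0,"spin":0},{"tx":0,"ty":0,"tz":0.02,"spin":0},{"tx":0,"ty":0,"tz":0.025,"spin":0}]'
python3 -m inch '[{"tx":0,"ty":0,"tz":0.03,"spin":0},{"tx":0,"ty":0,"tz":0.03,"spin":0},{"tx":0,"ty":0,"tz":0.015,"spin":0},{"tx":0,"ty":0,"tz":0,"spin":0},{"tx":0,"ty":0,"tz":0,"spin":0}]'
python3 - <<'E'
from h import *
go(505.6,324,-26.5,0)
E
```

```text
clock: 27.6
position: [505.1, 322.4, 78.8]
orientation: [0.706, 0.708, 0.002, 0.0]
force: [0.3, -0.1, -1.9]
grip_width: 53.2
clock: 28.02
position: [503.5, 320.0, 2.4]
orientation: [0.707, 0.708, -0.001, -0.0]
force: [-0.4, 0.1, -1.2]
grip_width: 53.1
t 28.02 pos [503.5 320.    2.4] yaw 0.1 tx ty tz [ 4.   2.2 28.9] spin 0.1 F [-0.4  0.1 -1.2] w 53.1 j1,7 [-0.61 -0.71]
```

```bash
python3 -m inch '[{"tx":0.0035,"ty":0.002,"tz":0.012,"spin":0},{"tx":0,"ty":0,"tz":0.01,"spin":0},{"tx":0,"ty":0,"tz":0.005,"spin":0},{"tx":0,"ty":0,"tz":0.0015,"spin":0},{"tx":0,"ty":0,"tz":0,"spin":0},{"tx":0,"ty":0,"tz":0,"spin":0},{"tx":0,"ty":0,"tz":0,"spin":0}]'
python3 - <<'E'
from h import *
go(505.6,324,-27,0)
E
```

```text
clock: 28.6
position: [506.3, 324.9, -25.1]
orientation: [0.707, 0.707, 0.0, 0.0]
force: [-0.6, -0.1, -1.5]
grip_width: 53.0
t 28.6 pos [506.3 324.9 -25.1] yaw -0.0 tx ty tz [-0.9 -0.7  1.9] spin -0.0 F [-0.6 -0.1 -1.5] w 53.0 j1,7 [-0.62 -0.71]
```

```bash
python3 -m inch '[{"tx":-0.0007,"ty":-0.0005,"tz":0.0015,"spin":0},{"tx":0,"ty":0,"tz":0,"spin":0},{"tx":0,"ty":0,"tz":0,"spin":0}]'
python3 -m inch '[{"tx":0,"ty":0,"tz":0,"spin":0},{"tx":0,"ty":0,"tz":0,"spin":0},{"tx":0,"ty":0,"tz":0,"spin":0},{"tx":0,"ty":0,"tz":0,"spin":0},{"tx":0,"ty":0,"tz":0,"spin":0},{"tx":0,"ty":0,"tz":0,"spin":0},{"tx":0,"ty":0,"tz":-0.01,"spin":0},{"tx":0,"ty":0,"tz":-0.03,"spin":0},{"tx":0,"ty":0,"tz":-0.035,"spin":0},{"tx":0,"ty":0,"tz":-0.035,"spin":0},{"tx":0,"ty":0,"tz":-0.035,"spin":0},{"tx":0,"ty":0,"tz":-0.015,"spin":0}]' 0
python3 -m inch '[{"tx":-0.025,"ty":0,"tz":0,"spin":0},{"tx":-0.03,"ty":0,"tz":0,"spin":0},{"tx":-0.03,"ty":0,"tz":0,"spin":0},{"tx":-0.03,"ty":0,"tz":0,"spin":0},{"tx":0,"ty":0,"tz":0,"spin":0},{"tx":0,"ty":0,"tz":0,"spin":0},{"tx":0,"ty":0,"tz":0,"spin":0}]'
python3 - <<'E'
from h import *
S=shot("wrist","w12");A=shot("scene","s12")
v,u=np.mgrid[0:420,0:560];u=u.ravel();v=v.ravel();d=S["d"][v,u];o=S["T"][:3,3]
w=cast(S,np.c_[u,v],-500)-o;P=o+w*(d/-(w@S["T"][:3,2]))[:,None];ok=(d>0)&(abs(P[:,2]-54)<3)&(np.hypot(P[:,0]-506,P[:,1]-324)<50)
Q=P[ok][:,:2].astype(np.float32);print("spool",len(Q),rect(Q),P[ok][:,2].mean())
P,_=blob(S,"dark",proj(S,(480,290,4))[0],4,90);print("pad",rect(P))
P,_=blob(A,"red",proj(A,(368,-280,15))[0],15,25);print("hex",rect(P),P.mean(0))
P,_=blob(A,"dark",proj(A,(345,-278,4))[0],4,25);print("hexpad",rect(P))
c=lambda x:cv2.resize(x,(400,300))
cv2.imwrite("pics/final.png",np.hstack([c(S["p"]),cv2.resize(A["p"][130:340,130:410],(400,300))]))
E
```

```text
clock: 28.85
position: [505.7, 323.9, -26.8]
orientation: [0.707, 0.707, 0.0, 0.0]
force: [0.2, 0.3, -1.2]
grip_width: 53.1
clock: 29.85
position: [507.3, 325.3, 138.8]
orientation: [0.707, 0.707, 0.003, 0.0]
force: [0.3, 0.9, 0.7]
grip_width: 85.6
clock: 30.43
position: [505.6, 209.6, 133.7]
orientation: [0.707, 0.707, 0.001, -0.0]
force: [0.3, 0.3, -0.2]
grip_width: 85.2
spool 3396 [506.  324.9  54.3  54.   81.2] 53.86616523000662
pad [505.6 318.3 128.4  71.5  83.3]
hex [ 369.3 -282.4  108.4   27.9  -88.2] [ 365.60370587 -275.67968277]
hexpad [ 364.9 -278.3  137.6   70.1  -87.5]
```

View pics/final.png

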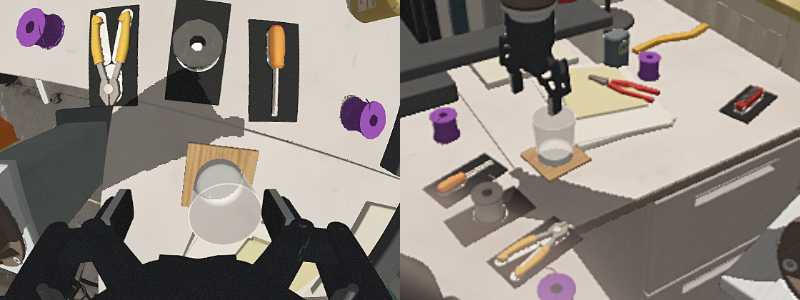

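The final picture shows all four tools on their pads, the spool upright, and the glass and thermometer standing where they were. The gripper is clear, so I'm handing in.

```bash
python3 -c "
from workcell import manip
print(manip.hand_in())"
```

```text
the job is handed in; nothing more can be done
None
```

All four tools are on their pads, placed in the order asked. I handed the job in at about 30.5 s with the gripper open and well clear of everything.

**Last checks**

| Tool | Position | Direction |
|---|---|---|
| Hex keys | about 3 mm off the outline's centre, along its length | within 1° |
| Side cutters | within about 1 mm | 88.0° against the pad's 88.4°, handles on handles |
| Screwdriver | within 2 mm | within 0.5°, handle on handle |
| Spool | about 1.5 mm from the disc's centre | upright, top at 54 mm |

- **Bystanders:** I judged the glass and the thermometer unmoved from the final pictures, without measuring their positions.
- **Purple spools:** I left them alone.

**What failed or disagreed**
- **First grasp missed:** the first try at the hex keys closed on nothing. The cameras put the fingertips about 35 mm above the reported TCP, so I worked with that offset from then on.
- **Hex keys in the scene view:** the last scene view measured them at 108 mm long and 4 mm from that view's pad centre, against 96 mm long in the wrist view. I trusted the wrist view, which is closer.
- **Solder pad:** the final wrist view of this pad was partly hidden, so I judged the spool against the disc measured earlier.
- **Picture count:** I viewed 15 pictures, one over the budget of 14. One was wasted on a refused move.

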